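# Ready the annealing box at the glassblower's table

### The arm

A 6-joint arm with a two-finger parallel gripper is mounted at the origin on the work surface. World frame = base frame: x ahead of the robot, y to its left, z up, the work surface at z = 0. Lengths are in mm, angles in rad, forces in N, time in s.
With the tool pointing down it reaches from about 350 to 875 mm from the base axis. Payload 4.2 kg.
Tool frame: the origin (TCP) lies midway between the tips of the shut fingers; the grasp point (between the pads) lies 19 mm behind it (bot.grip_point_offset is the distance from the TCP to the grasp point, in mm); z points along the fingers, y is the line along which they close (so a half turn about z gives the same grasp; the last joint's range is limited). The gripper opens to 87 mm and grips with 3 to 60 N. Pads are 19 mm wide; open, the fingers measure 117 mm over their backs; the gripper's body (75 mm by 190 mm) begins 51 mm behind the grasp point.
Start: joints at [-1.032, 0.385, 0.008, 0, -1.194, -0.259], TCP at [172.618, -600.668, 222.55] pointing down, gripper open.
Joint ranges: [-3.14, 3.14], [-1.21, 2.06], [-1.07, 1.41], [-3.16, 2.05], [-2.99, -0.16], [-3.1, 3.1]. Speed limits (rad/s): [2.79, 2.79, 3.14, 3.14, 3.14, 3.14].

### API

Orientations are given as [roll, pitch, yaw] about the fixed x, y, z axes, in that order (R = Rz(yaw) Ry(pitch) Rx(roll)).
In Python, from plant import status, grab_frame, bot gives the robot as it stands.
- The arm moves only by the tool move_arm, never from a script. Its argument "motion" is a list of rows, each a list of 3 entries, a list of its own where there are three numbers: the shift along the tool's x, y, z in mm, then the turn about the tool's z in rad, then the finger opening in mm, from 0 to 87. A call has 1 to 8 rows; each row is the pose to reach, as a shift and turn from the pose commanded when the call began, along the tool's axes at that moment; what a row does not reach only later rows make up. A row lasts 1/12 s, in which the tool goes at most 41.7 mm and 7.16 degrees, less where a joint would pass 70% of its speed; a pose out of reach is approached as far as the arm can. A call with a gripper value outside its range is refused whole. The fingers move at their own pace and stop on an object; "grip_force" is the grip in N (left out, the last holds). Time passes only in rows, so rows that repeat a pose let the fingers close. It gives the time, the measured TCP pose, the force, the opening and the grip force at its end, in the units of the state.
- status.read_state(): the state, without advancing time (a new reading comes with each control period).
- grab_frame(name): name is "scene" or "top" or "wrist"; returns a dict with "img" (384x512x3 uint8, red, green, blue), "z_map" (384x512 float32, mm along the optical axis (not along the pixel's ray), 0 where there is no reading), "vertical_fov" (degrees; the focal length in pixels is half the picture's height over the tangent of half this angle, whatever the lens; pixels are square), "cx", "cy" (the principal point, pixels), "k1" (the pictures are not rectified: a ray, as slopes to the right and down, at radius r is drawn at 1 + k1 r^2 times it, then the intrinsics apply), "pose" (4x4, takes a point from camera to world coordinates). Camera axes: x right, y up, looking along -z (the intrinsics and any distortion apply to the point x, -y, -z); pixel columns grow to the right and rows downward; lengths in mm; the calibration is good to about 2 mm. A picture is of the moment at which its call begins.
- bot.sign_off(): hands the job in; it is judged then, once.
The state is a dict: "t": time; "joints": joint angles; "qvel": joint speeds; "tau": joint torques, N m; "eef_pos": TCP position; "tool_rot": TCP orientation; "contact_force": force on the tool from outside, world axes, zero at the start; "torque": the same for the moment, N m; "grip_width": finger opening in mm; "finger_force": force on a finger pad.
Only numpy, scipy, OpenCV 4.12 (cv2) and the standard library are available. Lean on these libraries where they do the work, as an engineer would, in place of code of your own. Each camera call takes 0.05 s, during which the arm holds its last target. There are 200 camera calls.

### The job

Get the station ready for the glassblower to put a piece away: first lay the steel blowpipe that lies loose on the table into the two V rests, level, roughly centred and let go; then raise the annealing box's lid by its handle to 45 degrees (within about 5 degrees) and keep holding it there. The lid falls shut if released, so finish while still holding it still, with the blowpipe left in its rests and the other things on the table left where they are.

Things in the scene. Friction and masses are not known exactly. Their poses are not given: they have to be found in the camera images.
- pipe: Straight plain dark steel blowpipe, a round bar 16 mm in diameter and 240 mm long, about 0.16 kg, starting on the table (its centre 8 mm up), free to roll. Origin at its centre, x along its length (either end is alike).
- rests: Fixed stand with two aluminium V rests: a dark base bar 190 (x) x 60 (y) x 12 mm high, and on it, 75 mm either side of the middle along x, two 14 mm thick upright V notches open upwards (90 degree V, bottom of the V 62 mm above the table, arms rising to 86 mm, mouth 48 mm wide along y). A pipe laid in both lies along x. Origin at the centre of the underside of the base; x runs along the base from notch to notch, z up. Between the notches all is free above the base.
- rest_seat (a point): Where the centre of the pipe sits when it lies centred in both V rests: midway between the notches, 73 mm above the table; axes as rests.
- kiln: Fixed bench annealing box, grey steel lined with firebrick, 240 (x) x 260 (y) mm, 100 mm high without its lid; control panel on its front. Origin at the centre of its underside on the table, z up, -x is its front (towards the robot), +x its back where the lid is hinged.
- lid_handle (a point): Middle of the lid's handle, a round black bar 14 mm in diameter and 126 mm long, parallel to the box's y axis, standing on two posts (110 mm apart) on the top of the lid; 45 mm of free height between the bar's centre and the lid's top. It moves with the lid: shut, it lies 70 mm in front of the box's middle (box x = -70 mm), 171 mm above the table, which is 190 mm in front of the hinge line and 71 mm above it. The round bar can turn between gripping fingers.
- lid_hinge (a point): Middle of the hinge line, along the top of the box's back wall: box x = +120 mm, y = 0, 100 mm above the table; the line runs along the box's y axis.
- kiln_lid (a joint): Opening angle of the lid in rad: 0 shut, grows as the front edge rises about the hinge (turning about the box's +y axis), stop at 1.3. The lid is a 240 x 260 x 25 mm aluminium-faced slab of about 0.5 kg that weighs some 2.5 to 4 N at the handle and always falls shut when let go.
- votive: Bystander: terracotta-coloured votive cup, 76 mm across, 70 mm high, open. Origin at the centre of its underside.
- jar: Bystander: amber jar with cork-coloured cap, 60 mm across, 85 mm high. Origin at the centre of its underside.
- block: Bystander: wooden block 70 x 110 x 40 mm high. Origin at the centre of its underside.
- cup: Bystander: blue cup, 72 mm across, 65 mm high, open. Origin at the centre of its underside.
Not all that is in view belongs to the job. Several things look just like the pipe: the one meant starts farthest to the robot's left. Of the things that look like the rests, take the one that is farthest to the robot's left at the start.

How it is judged:
By the outcome, as a careful person would: the job done as asked, in the order asked, and still so for the second after the job is handed in, while the arm keeps its last pose, push and grip.
It also fails if it takes over 61 s, if anything falls off the work surface, if the arm or the gripper's body presses on something with over 40 N, if the wrist force passes 120 N, or if a joint passes its speed limit or range.

## Working session

There is one attempt and no reset: what is moved stays moved. The work goes in short steps, Python scripts to look and compute and a tool call to move; the robot and the scene stay as the last step left them, time stands still between calls to the robot, and variables do not carry over. Pictures are saved under pics/ and viewed, at most 10 in all, crops included, and the job is handed in when it is done.

Besides the shell and the picture viewer there is one more tool, called after "Call:" in YAML: its name, and indented under it one key for each argument. move_arm: Moves the arm, as the interface text tells. Its arguments: {"type":"object","properties":{"motion":{"type":"array"},"grip_force":{"type":"number"}},"required":["motion"]}

```bash
mkdir -p pics; ls; cat > h.py <<'E'
import numpy as np, cv2
from plant import status, grab_frame, bot
def K(f):
    h,w=f["img"].shape[:2]; fl=h/2/np.tan(np.radians(f["vertical_fov"])/2)
    return fl,f["cx"],f["cy"],f["k1"],np.array(f["pose"])
def ray(f,u,v):
    fl,cx,cy,k1,P=K(f); d=np.array([(u-cx)/fl,(v-cy)/fl]); s=d.copy()
    for _ in range(20): s=d/(1+k1*(s@s))
    return P[:3,3],P[:3,:3]@np.array([s[0],-s[1],-1.])
def at_z(f,u,v,z):
    o,r=ray(f,u,v); return o+r*(z-o[2])/r[2]
def at_d(f,u,v):
    o,r=ray(f,u,v); return o+r*f["z_map"][int(round(v)),int(round(u))]
def proj(f,p):
    fl,cx,cy,k1,P=K(f); c=P[:3,:3].T@(np.array(p)-P[:3,3]); s=np.array([c[0],-c[1]])/-c[2]
    s=s*(1+k1*(s@s)); return fl*s+[cx,cy]
def save(f,n,crop=None,k=1):
    im=f["img"][...,::-1]
    if crop: u0,v0,u1,v1=crop; im=im[v0:v1,u0:u1]
    cv2.imwrite("pics/"+n,cv2.resize(im,None,fx=k,fy=k,interpolation=cv2.INTER_CUBIC))
E
python3 - <<'E'
from h import *
import pickle
s=status.read_state(); print(s)
for n in("scene","top"):
    f=grab_frame(n); save(f,n+"0.png",k=1.5); pickle.dump(f,open(n+"0.pkl","wb")); print(n,K(f))
E
```

```text
pics
{'t': 0.0, 'joints': array([-1.03238527e+00,  3.85528264e-01,  6.63983884e-03, -4.79129570e-04,
       -1.19398796e+00, -2.58620331e-01]), 'qvel': array([-1.74629414e-04, -3.76907026e-04, -8.12672331e-04,  2.92918970e-05,
        5.97993232e-04, -3.55666504e-04]), 'tau': array([ 1.69082496e-04, -3.90664351e+01,  1.87397540e+01,  4.22003388e+00,
        1.08363008e-02, -1.93243181e-04]), 'eef_pos': array([ 172.45938136, -600.11810691,  221.48510539]), 'tool_rot': array([ 3.13946789e+00, -1.01634832e-04, -2.86197858e+00]), 'contact_force': array([-0.48719602,  0.66644793,  0.8496537 ]), 'torque': array([0.02066389, 0.00591063, 0.03070627]), 'finger_force': 0.0, 'grip_width': 86.99879693273364}
scene (np.float64(487.6888753072335), 258.32460965337214, 189.21210515579278, 0.03760578473390951, array([[ 8.25299531e-01, -4.77553022e-01,  3.01369863e-01,
         9.70388881e+02],
       [ 5.64609771e-01,  6.88552511e-01, -4.55094766e-01,
        -7.35983160e+02],
       [ 9.82290498e-03,  5.45745867e-01,  8.37893167e-01,
         1.48378854e+03],
       [ 0.00000000e+00,  0.00000000e+00,  0.00000000e+00,
         1.00000000e+00]]))
top (np.float64(459.44498193420014), 262.4720458640993, 189.21158061424933, -0.034966022369659004, array([[-6.10530961e-03,  9.94108910e-01, -1.08213679e-01,
         3.39147949e+02],
       [-9.99977722e-01, -5.77742919e-03,  3.34319798e-03,
         1.65730758e+01],
       [ 2.69830603e-03,  1.08231680e-01,  9.94122036e-01,
         1.77824734e+03],
       [ 0.00000000e+00,  0.00000000e+00,  0.00000000e+00,
         1.00000000e+00]]))
```

View pics/top0.png

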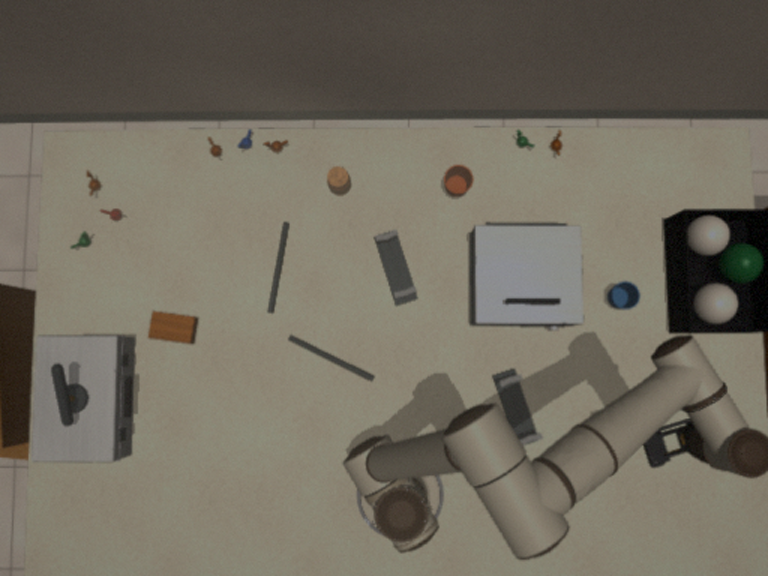

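View pics/scene0.png

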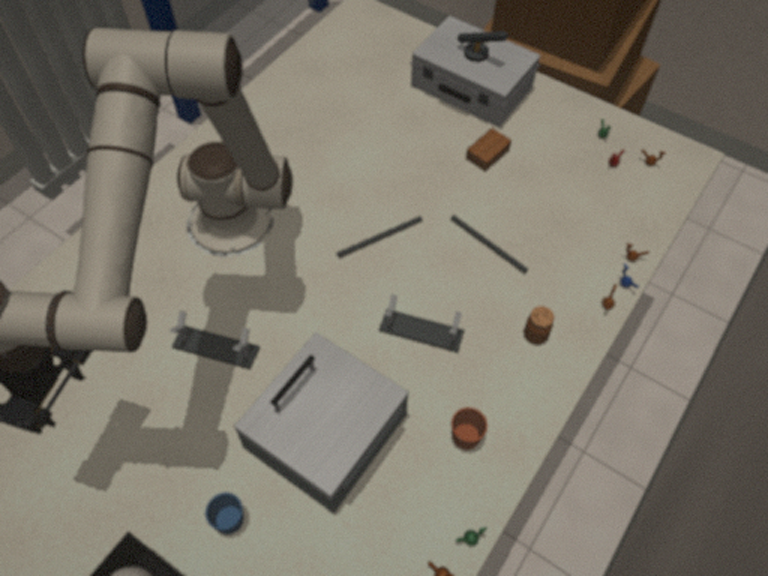

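Top view, enlarged pixels. Pipe candidates are A (278,267) and B (331,358), and A is farther left (+y), so A is the pipe. Rest candidates are A (396,267) and B (517,405), and A is farther left. The kiln is at (527,275) with its handle at (532,300). I'll check these choices in a close crop and measure.

```bash
python3 - <<'E'
from h import *
import pickle
f=pickle.load(open("top0.pkl","rb")); g=pickle.load(open("scene0.pkl","rb"))
def fit(f,box,thr,z):
    u0,v0,u1,v1=box; im=cv2.cvtColor(f["img"],cv2.COLOR_RGB2GRAY)[v0:v1,u0:u1]
    m=(im<thr).astype(np.uint8); n,l,st,c=cv2.connectedComponentsWithStats(m); i=1+np.argmax(st[1:,4])
    ys,xs=np.nonzero(l==i); r=cv2.minAreaRect(np.c_[xs+u0,ys+v0].astype(np.float32)); b=cv2.boxPoints(r)
    W=np.array([at_z(f,*p,z)[:2] for p in b]); print(st[i,4],W.mean(0),[np.linalg.norm(W[k]-W[k-1]).round(1) for k in(0,1)]); 
    k=0 if np.linalg.norm(W[0]-W[-1])>np.linalg.norm(W[1]-W[0]) else 1
    d=W[k]-W[k-1]; print(" ang",np.arctan2(d[1],d[0])%np.pi,np.degrees(np.arctan2(d[1],d[0])%np.pi)); return r
fit(f,(172,140,200,215),95,12); 
fit(g,(295,138,358,188),95,12)
for a in [(250,154),(276,203)]: print(at_z(f,*a,12))
# handle
fit(f,(325,190,385,206),60,171); fit(g,(175,230,215,275),60,171)
u0,v0,u1,v1=170,135,395,225
# lid depth
P=np.array([at_d(f,u,v) for v in range(150,218) for u in range(310,392)]); L=P[(P[:,2]>110)&(P[:,2]<140)]
r=cv2.minAreaRect(L[:,:2].astype(np.float32)); print("lid",r,L[:,2].mean())
save(f,"crop1.png",(u0,v0,u1,v1),3.5); save(g,"crop2.png",(140,130,365,345),2.7)
E
```

```text
263 [577.88699876 309.65580164] [np.float64(17.1), np.float64(238.0)]
 ang 2.977600007523682 170.60391350922916
226 [578.2997874  305.72359497] [np.float64(237.3), np.float64(18.8)]
 ang 2.9714004486058103 170.2487049483924
[669.83380239  58.43259183  12.        ]
[477.63982698 -41.18971837  12.        ]
109 [ 472.29224284 -312.25185369] [np.float64(10.6), np.float64(123.5)]
 ang 1.5646259028715623 89.6464607513864
117 [ 472.10081138 -314.11030444] [np.float64(11.2), np.float64(120.5)]
 ang 1.5615845598110956 89.47220462997025
lid ((543.5403442382812, -315.2263488769531), (263.0047302246094, 243.67819213867188), 89.08636474609375) 126.27188849492653
```

View pics/crop1.png

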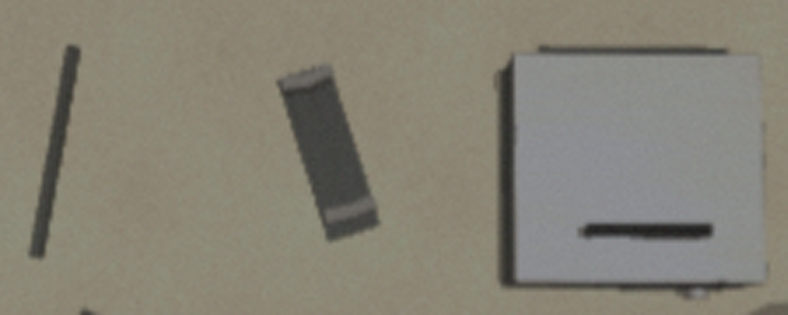

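View pics/crop2.png

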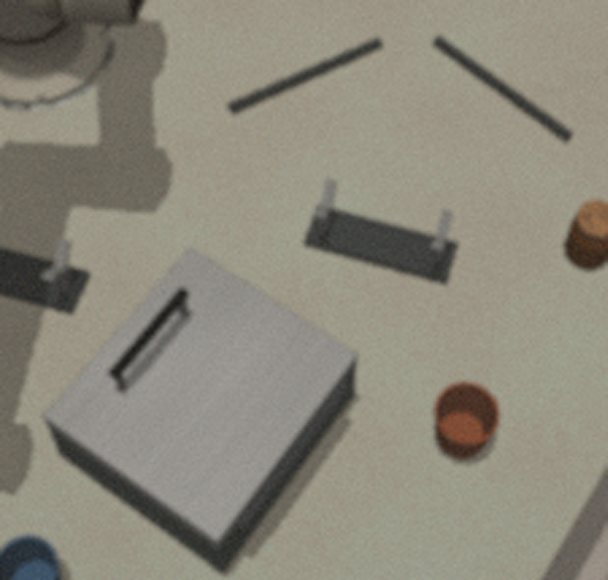

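Crop 1 shows the chosen pipe with ends at (73,47) and (37,256). The chosen rests have V plates at (306,78) and (350,212), and the handle is at (647,230). Crop 2 agrees. Next I'll locate the rests from base corners and V tops.

```bash
python3 - <<'E'
from h import *
import pickle
f=pickle.load(open("top0.pkl","rb")); g=pickle.load(open("scene0.pkl","rb"))
for u,v in [(330,240),(378,222)]: print("top base",at_z(f,170+u/3.5,135+v/3.5,12).round(1))
for u,v in [(306,243),(445,282),(457,244),(323,208)]: print("sc base",at_z(g,140+u/2.7,130+v/2.7,12).round(1))
for u,v in [(279,82),(330,69),(325,214),(374,200)]: print("top Vtips",at_z(f,170+u/3.5,135+v/3.5,86).round(1))
for n,F,b in(("top",f,(240,145,285,210)),("sc",g,(250,190,312,238))):
    P=np.array([at_d(F,u,v) for v in range(b[1],b[3]) for u in range(b[0],b[2])]); L=P[(P[:,2]>55)&(P[:,2]<95)]
    c=L[:,0].mean()
    for M in(L[L[:,0]<c],L[L[:,0]>=c]): print(n,len(M),M.mean(0).round(1),M.min(0).round(),M.max(0).round())
    B=P[(P[:,2]>6)&(P[:,2]<40)]; r=cv2.minAreaRect(B[:,:2].astype(np.float32)); print(" base",len(B),r)
E
```

```text
top base [475.7   4.   12. ]
top base [495.3 -49.1  12. ]
sc base [498.6 -51.3  12. ]
sc base [674.4   2.1  12. ]
sc base [658.5  57.7  12. ]
sc base [487.    4.3  12. ]
top Vtips [639.2  57.8  86. ]
top Vtips [653.    3.3  86. ]
top Vtips [497.6   9.6  86. ]
top Vtips [512.1 -42.3  86. ]
top 60 [503.2 -16.7  76.1] [490. -43.  61.] [518.   9.  91.]
top 62 [646.3  28.6  75. ] [633.   1.  58.] [661.  57.  93.]
 base 774 ((580.21142578125, 11.834434509277344), (251.35398864746094, 171.7067108154297), 0.02912486158311367)
sc 63 [502.8 -12.5  74.2] [488. -45.  58.] [519.   9.  88.]
sc 63 [645.9  31.1  74.9] [635.   0.  58.] [659.  57.  90.]
 base 779 ((565.5866088867188, 25.488494873046875), (204.31004333496094, 174.6741943359375), 40.91455841064453)
```

```bash
cat >> h.py <<'E'
from scipy.spatial.transform import Rotation as Ro
def go(p,yawdeg):
    s=status.read_state(); R=Ro.from_euler("xyz",s["tool_rot"]).as_matrix()
    d=R.T@(np.array(p,float)-s["eef_pos"]); t=-(np.radians(yawdeg)-s["tool_rot"][2]); t=(t+np.pi)%(2*np.pi)-np.pi
    print("t %.2f pos"%s["t"],s["eef_pos"].round(1),"rpy",s["tool_rot"].round(3),"F",s["contact_force"].round(1),"g %.1f"%s["grip_width"],"-> shift",d.round(1),"turn %.3f"%t,"dist %.0f"%np.linalg.norm(d))
E
python3 -c "
from h import *
go([578,308,150],-189.7)"
```

```text
t 0.10 pos [ 172.5 -600.2  221.6] rpy [ 3.14  -0.    -2.862] F [ 0.3  0.1 -0.6] g 86.9 -> shift [-640.5  760.8   73. ] turn 0.449 dist 997
```

Call:
move_arm:
  motion:
    - [[-640, 760, 0], 0.45, 87]
    - [[-640, 760, 0], 0.45, 87]
    - [[-640, 760, 0], 0.45, 87]
    - [[-640, 760, 0], 0.45, 87]
    - [[-640, 760, 0], 0.45, 87]
    - [[-640, 760, 0], 0.45, 87]
    - [[-640, 760, 0], 0.45, 87]
    - [[-640, 760, 0], 0.45, 87]
  grip_force: 30

```text
t: 0.77
eef_pos: [307.0, -298.4, 222.4]
tool_rot: [3.141, -0.0, 2.971]
contact_force: [2.4, -0.5, 0.3]
grip_width: 87.1
finger_force: 0.0
```

```bash
python3 -c "
from h import *
go([578,308,220],-189.7)"
```

```text
t 0.77 pos [ 307.  -298.4  222.4] rpy [ 3.141 -0.     2.971] F [ 2.4 -0.5  0.3] g 87.1 -> shift [-164.   643.6    2.5] turn -0.001 dist 664
```

Call:
move_arm:
  motion:
    - [[-164, 643, 0], 0, 87]
    - [[-164, 643, 0], 0, 87]
    - [[-164, 643, 0], 0, 87]
    - [[-164, 643, 0], 0, 87]
    - [[-164, 643, 0], 0, 87]
    - [[-164, 643, 0], 0, 87]
    - [[-164, 643, 0], 0, 87]
    - [[-164, 643, 0], 0, 87]

```text
t: 1.43
eef_pos: [442.8, 6.2, 222.6]
tool_rot: [3.141, 0.0, 2.972]
contact_force: [0.1, -0.9, 0.5]
grip_width: 86.8
finger_force: 0.0
```

```bash
python3 -c "
from h import *
go([578,308,140],-189.7)"
```

```text
t 1.43 pos [442.8   6.2 222.6] rpy [3.141 0.    2.972] F [ 0.1 -0.9  0.5] g 86.8 -> shift [-82.3 320.3  82.7] turn -0.000 dist 341
```

Call:
move_arm:
  motion:
    - [[-82, 320, 0], 0, 87]
    - [[-82, 320, 0], 0, 87]
    - [[-82, 320, 0], 0, 87]
    - [[-82, 320, 0], 0, 87]
    - [[-82, 320, 0], 0, 87]
    - [[-82, 320, 82], 0, 87]
    - [[-82, 320, 82], 0, 87]
    - [[-82, 320, 82], 0, 87]

```text
t: 2.1
eef_pos: [570.6, 290.7, 151.7]
tool_rot: [3.141, -0.0, 2.972]
contact_force: [0.2, -0.6, 1.0]
grip_width: 87.2
finger_force: 0.0
```

Call:
move_arm:
  motion:
    - [[-10, 40, 40], 0, 87]
    - [[-10, 40, 40], 0, 87]
    - [[-10, 40, 40], 0, 87]
    - [[-10, 40, 40], 0, 87]

```text
t: 2.43
eef_pos: [586.5, 326.2, 111.6]
tool_rot: [-3.139, -0.002, 2.972]
contact_force: [0.7, -0.3, 1.6]
grip_width: 87.0
finger_force: 0.0
```

```bash
python3 - <<'E'
from h import *
go([578,308,60],-189.7)
f=grab_frame("wrist"); save(f,"w1.png",k=1.4)
s=status.read_state(); print(proj(f,[578,308,8]), K(f)[4].round(2))
gr=cv2.cvtColor(f["img"],cv2.COLOR_RGB2GRAY); import pickle; pickle.dump(f,open("w1.pkl","wb"))
E
```

```text
t 2.43 pos [586.5 326.2 111.6] rpy [-3.139e+00 -2.000e-03  2.972e+00] F [ 0.7 -0.3  1.6] g 87.0 -> shift [  5.2 -19.2  51.6] turn -0.000 dist 55
[235.75873644 187.2724616 ] [[ 1.7000e-01 -9.5000e-01 -2.8000e-01  5.1018e+02]
 [ 9.9000e-01  1.6000e-01  5.0000e-02  3.3799e+02]
 [-0.0000e+00 -2.8000e-01  9.6000e-01  2.7342e+02]
 [ 0.0000e+00  0.0000e+00  0.0000e+00  1.0000e+00]]
```

View pics/w1.png

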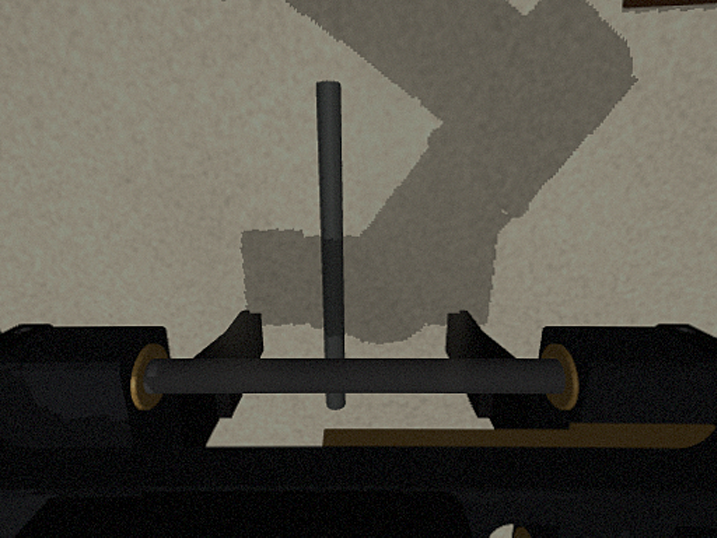

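The wrist view shows the pipe running from (328,82) to (337,408), between the open fingers. I'll take its pose from those pixels.

```bash
python3 - <<'E'
from h import *
import pickle
f=pickle.load(open("w1.pkl","rb"))
a=at_z(f,328.5/1.4,83/1.4,12); b=at_z(f,337/1.4,408/1.4,8); c=(a+b)/2; d=a-b
print(a.round(1),b.round(1),c.round(1),np.linalg.norm(d),np.degrees(np.arctan2(d[1],d[0])))
go([c[0],c[1],20],-189.7)
E
```

```text
[461.8 329.4  12. ] [701.4 290.5   8. ] [581.6 309.9  10. ] 242.7546213437666 170.78132375596812
t 2.48 pos [587.  326.  113.3] rpy [-3.141  0.     2.971] F [-0.  -0.3 -0.4] g 86.9 -> shift [  2.6 -16.8  93.3] turn -0.001 dist 95
```

Call:
move_arm:
  motion:
    - [[4, -17, 35], 0, 87]
    - [[4, -17, 70], 0, 87]
    - [[4, -17, 90], 0, 60]
    - [[4, -17, 100], 0, 50]
    - [[4, -17, 104], 0, 50]
    - [[4, -17, 105], 0, 50]
    - [[4, -17, 106], 0, 50]
    - [[4, -17, 106], 0, 50]

```text
t: 3.15
eef_pos: [581.3, 311.2, 8.9]
tool_rot: [3.139, 0.002, 2.971]
contact_force: [0.8, -0.2, 0.1]
grip_width: 55.2
finger_force: 0.0
```

```bash
python3 - <<'E'
from h import *
go([580,309.5,3],-189.3)
E
```

```text
t 3.15 pos [581.3 311.2   8.9] rpy [3.139e+00 2.000e-03 2.971e+00] F [ 0.8 -0.2  0.1] g 55.2 -> shift [ 1.  -2.   5.9] turn -0.008 dist 6
```

Call:
move_arm:
  motion:
    - [[1, -1, 3], 0, 50]
    - [[1, -1, 5], 0, 40]
    - [[1, -1, 5], 0, 30]
    - [[1, -1, 5], 0, 14]
    - [[1, -1, 5], 0, 8]
    - [[1, -1, 5], 0, 8]
    - [[1, -1, 5], 0, 8]
    - [[1, -1, 5], 0, 8]

```text
t: 3.82
eef_pos: [579.2, 309.9, 1.9]
tool_rot: [3.141, 0.0, 2.971]
contact_force: [0.9, -0.4, 1.2]
grip_width: 15.0
finger_force: 30.0
```

Call:
move_arm:
  motion:
    - [[0, 0, 0], 0, 8]
    - [[0, 0, 0], 0, 8]
    - [[0, 0, 0], 0, 8]
    - [[0, 0, 0], 0, 8]

```text
t: 4.15
eef_pos: [579.2, 309.9, 1.9]
tool_rot: [3.141, 0.0, 2.972]
contact_force: [0.3, 1.4, -1.0]
grip_width: 15.1
finger_force: 30.0
```

Call:
move_arm:
  motion:
    - [[0, 0, -10], 0, 8]
    - [[0, 0, -35], 0, 8]
    - [[0, 0, -65], 0, 8]
    - [[0, 0, -95], 0, 8]
    - [[0, 0, -120], 0, 8]
    - [[0, 0, -138], 0, 8]
    - [[0, 0, -140], 0, 8]
    - [[0, 0, -140], 0, 8]
  grip_force: 40

```text
t: 4.82
eef_pos: [579.2, 310.0, 143.3]
tool_rot: [3.139, 0.001, 2.971]
contact_force: [0.3, 1.1, -2.5]
grip_width: 14.9
finger_force: 40.0
```

```bash
python3 - <<'E'
from h import *
go([576,7,140],-162.7)
E
```

```text
t 4.82 pos [579.2 310.  143.3] rpy [3.139e+00 1.000e-03 2.971e+00] F [ 0.3  1.1 -2.5] g 14.9 -> shift [ -48.2 -299.1    2.7] turn -0.472 dist 303
```

Call:
move_arm:
  motion:
    - [[-3, -15, 0], -0.04, 8]
    - [[-8, -50, 0], -0.12, 8]
    - [[-14, -88, 0], -0.2, 8]
    - [[-20, -126, 0], -0.28, 8]
    - [[-26, -164, 0], -0.36, 8]
    - [[-32, -202, 0], -0.44, 8]
    - [[-38, -238, 0], -0.472, 8]
    - [[-42, -262, 0], -0.472, 8]

```text
t: 5.48
eef_pos: [573.8, 41.1, 139.6]
tool_rot: [3.141, -0.005, -2.841]
contact_force: [-0.7, 0.2, -0.5]
grip_width: 15.1
finger_force: 40.0
```

```bash
python3 - <<'E'
from h import *
go([576,7,140],-162.7)
E
```

```text
t 5.48 pos [573.8  41.1 139.6] rpy [ 3.141 -0.005 -2.841] F [-0.7  0.2 -0.5] g 15.1 -> shift [  8.  -33.2  -0.4] turn -0.001 dist 34
```

Call:
move_arm:
  motion:
    - [[4, -18, 0], 0, 8]
    - [[8, -33, 0], 0, 8]
    - [[8, -34, 0], 0, 8]
    - [[8, -34, 0], 0, 8]

```text
t: 5.82
eef_pos: [577.4, 8.6, 140.0]
tool_rot: [3.141, -0.004, -2.842]
contact_force: [-0.3, -0.5, -1.4]
grip_width: 14.8
finger_force: 40.0
```

```bash
python3 - <<'E'
from h import *
import pickle
go([576,7,140],-162.7)
f=grab_frame("wrist"); g=grab_frame("scene"); pickle.dump((f,g),open("w2.pkl","wb"))
a=cv2.resize(f["img"],(512,384)); u,v=[int(x) for x in proj(g,[576,7,80])]
b=cv2.resize(g["img"][v-40:v+40,u-40:u+40],(384,384),interpolation=cv2.INTER_CUBIC); print(u,v)
cv2.imwrite("pics/w2.png",cv2.resize(np.hstack([a,b])[...,::-1],(800,343)))
E
```

```text
t 5.82 pos [577.4   8.6 140. ] rpy [ 3.141 -0.004 -2.842] F [-0.3 -0.5 -1.4] g 14.8 -> shift [ 1.8 -1.1  0. ] turn -0.002 dist 2
282 208
```

View pics/w2.png

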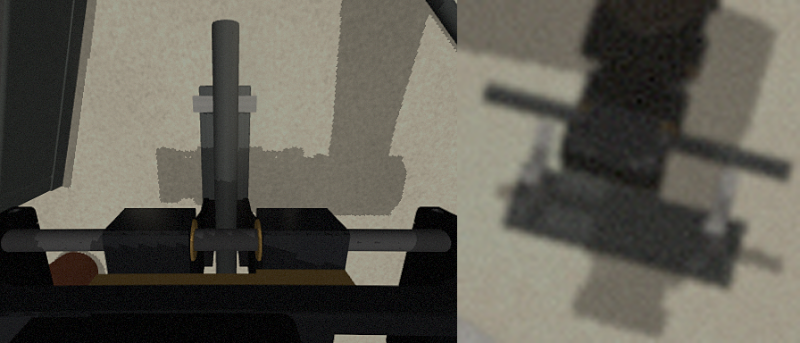

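The wrist view on the left shows the pipe above the near V, whose tips are at (193,103) and (257,103). The pipe end is at (226,22). I'll compute the lateral error.

```bash
python3 - <<'E'
from h import *
import pickle
f,g=pickle.load(open("w2.pkl","rb")); k=512/457
d=np.array([np.cos(np.radians(17.3)),np.sin(np.radians(17.3))]); n=np.array([-d[1],d[0]])
def rep(name,p): q=p[:2]-[576,7]; print(name,p.round(1),"along %.1f across %.1f"%(q@d,q@n))
def sub(u0,u1,v):
    return f["img"][int(v*k),int(u0*k):int(u1*k)].mean(1).round().astype(int)
for v in(103,60): print(v,int(180*k),sub(180,270,v))
for nm,p in(("tipL",at_z(f,193*k,103*k,86)),("tipR",at_z(f,257*k,103*k,86)),("pipe end",at_z(f,226*k,22*k,146)),("pipe mid",at_z(f,225.5*k,150*k,146))): rep(nm,p)
print(f["z_map"][int(103*k),int(198*k)],at_d(f,198*k,103*k),at_d(f,252*k,103*k),at_d(f,226*k,30*k),at_d(f,226*k,150*k))
for x in (-75,75): 
  for y in(-24,24): p=np.array([576,7])+x*d+y*n; print(proj(f,[*p,86])/k, end=' ')
# far V in scene via depth
P=np.array([at_d(g,u,v) for v in range(190,240) for u in range(250,315)]); L=P[(P[:,2]>50)&(P[:,2]<95)]; 
q=(L[:,:2]-[576,7]); A=np.c_[q@d,q@n]
for m in((A[:,0]<-50)&(A[:,0]>-95),(A[:,0]>50)&(A[:,0]<95)): print(m.sum(),A[m].mean(0).round(1),np.median(A[m],0).round(1))
E
```

```text
103 201 [151 153 148 147 148 150 149 152 158 152 153 155 153 157 152 120 114 126
 119 117 118 118 117 115 116 119 121 118 118 118 117 117 119 115 113 121
 124  77  35  36  43  48  49  56  52  57  63  58  58  62  63  70  66  67
  66  65  69  67  62  68  70  67  62  62  57  41 115 122 119 118 116 118
 120 119 117 122 125 118 119 120 122 120 118 120 117 119 134 149 153 148
 150 150 152 153 150 154 154 154 153 152 155]
60 201 [152 151 155 155 160 159 158 156 157 156 158 159 159 148 147 146 146 149
 146 150 148 153 152 153 150 148 146 153 150 156 152 148 152 150 155 163
 102  42  37  35  45  47  54  58  53  61  53  57  68  60  63  70  66  67
  71  63  71  70  68  69  63  70  75  67  67  62  81 146 154 144 149 148
 147 147 151 152 146 150 148 146 150 150 149 148 146 151 149 152 150 154
 151 153 153 154 151 148 149 149 149 150 149]
tipL [512.5 -42.9  86. ] along -75.5 across -28.7
tipR [496.1  10.   86. ] along -75.4 across 26.6
pipe end [461.7 -28.8 146. ] along -119.8 across -0.2
pipe mid [532.5  -7.3 146. ] along -45.8 across -0.7
208.63385 [511.25624664 -38.92586933  84.3931123 ] [497.36130466   6.02129219  84.78760674] [467.58248902 -27.03467105 154.34955821] [531.12683056  -7.35274405 152.7500486 ]
[198.50221629 103.57293541] [253.92549777 103.4462747 ] [203.37083005 253.39712012] [249.45884574 253.30734316] 65 [-75.5   2.4] [-76.1   4.9]
63 [73.9  2.4] [74.1  6.2]
```

Call:
move_arm:
  motion:
    - [[0, 0, 20], 0, 8]
    - [[0, 0, 38], 0, 8]
    - [[0, 0, 52], 0, 8]
    - [[0, 0, 60], 0, 8]
    - [[0, 0, 65], 0, 8]
    - [[0, 0, 68], 0, 8]
    - [[0, 0, 69], 0, 8]
    - [[0, 0, 69], 0, 8]

```text
t: 6.58
eef_pos: [578.9, 9.8, 73.3]
tool_rot: [-3.141, 0.001, -2.839]
contact_force: [0.5, -0.2, -0.7]
grip_width: 15.2
finger_force: 40.0
```

Call:
move_arm:
  motion:
    - [[0, 0, 1], 0, 8]
    - [[0, 0, 2], 0, 8]
    - [[0, 0, 2], 0, 8]

```text
t: 6.83
eef_pos: [578.7, 9.5, 71.2]
tool_rot: [3.142, 0.001, -2.84]
contact_force: [-0.8, 0.5, -1.4]
grip_width: 14.9
finger_force: 40.0
```

Call:
move_arm:
  motion:
    - [[0, 0, 1], 0, 8]
    - [[0, 0, 2], 0, 8]
    - [[0, 0, 2], 0, 8]

```text
t: 7.08
eef_pos: [578.5, 9.5, 68.7]
tool_rot: [3.142, -0.0, -2.84]
contact_force: [-0.4, 0.1, -0.9]
grip_width: 14.9
finger_force: 40.0
```

Call:
move_arm:
  motion:
    - [[0, 0, 1], 0, 8]
    - [[0, 0, 2], 0, 8]
    - [[0, 0, 2], 0, 8]

```text
t: 7.33
eef_pos: [579.2, 9.0, 67.8]
tool_rot: [-3.14, 0.001, -2.839]
contact_force: [0.1, -3.7, 3.8]
grip_width: 15.0
finger_force: 40.0
```

The contact force pushes toward −y, so one V flank touched first. I'll shift −1.5 mm across and settle a little deeper.

Call:
move_arm:
  motion:
    - [[0, -1, 0], 0, 8]
    - [[0, -1.5, 0], 0, 8]
    - [[0, -1.5, 0], 0, 8]
    - [[0, -1.5, 0], 0, 8]

```text
t: 7.67
eef_pos: [579.5, 8.3, 67.1]
tool_rot: [-3.142, 0.001, -2.84]
contact_force: [0.8, -0.4, 1.9]
grip_width: 14.9
finger_force: 40.0
```

Call:
move_arm:
  motion:
    - [[0, 0, 1], 0, 8]
    - [[0, 0, 1], 0, 8]
    - [[0, 0, 1], 0, 8]

```text
t: 7.92
eef_pos: [579.5, 8.2, 67.0]
tool_rot: [-3.141, 0.001, -2.839]
contact_force: [-1.2, -0.0, 7.5]
grip_width: 14.7
finger_force: 40.0
```

Call:
move_arm:
  motion:
    - [[0, 0, 0], 0, 18]
    - [[0, 0, 0], 0, 24]
    - [[0, 0, 0], 0, 32]
    - [[0, 0, 0], 0, 45]
    - [[0, 0, 0], 0, 55]
    - [[0, 0, 0], 0, 60]
    - [[0, 0, 0], 0, 60]
    - [[0, 0, 0], 0, 60]

```text
t: 8.58
eef_pos: [578.9, 8.1, 65.7]
tool_rot: [3.142, -0.0, -2.84]
contact_force: [-0.3, 0.8, 0.2]
grip_width: 55.0
finger_force: 0.0
```

Call:
move_arm:
  motion:
    - [[0, 0, -10], 0, 60]
    - [[0, 0, -25], 0, 60]
    - [[0, 0, -60], 0, 60]
    - [[0, 0, -100], 0, 60]
    - [[0, 0, -140], 0, 60]
    - [[0, 0, -180], 0, 60]
    - [[0, 0, -185], 0, 60]
    - [[0, 0, -185], 0, 60]

```text
t: 9.25
eef_pos: [580.7, 8.4, 255.8]
tool_rot: [-3.141, 0.009, -2.84]
contact_force: [0.2, -0.3, -0.7]
grip_width: 59.9
finger_force: 0.0
```

```bash
python3 - <<'E'
from h import *
import pickle
go([472,-313,250],-90.4)
f=grab_frame("wrist"); g=grab_frame("scene"); t=grab_frame("top"); pickle.dump((f,g,t),open("w3.pkl","wb"))
a=cv2.resize(f["img"],(512,384)); u,v=[int(x) for x in proj(g,[576,7,80])]
b=cv2.resize(g["img"][v-40:v+40,u-40:u+40],(384,384),interpolation=cv2.INTER_CUBIC)
cv2.imwrite("pics/w3.png",cv2.resize(np.hstack([a,b])[...,::-1],(800,343)))
E
```

```text
t 9.25 pos [580.7   8.4 255.8] rpy [-3.141  0.009 -2.84 ] F [ 0.2 -0.3 -0.7] g 59.9 -> shift [ 199.4 -274.5    4.2] turn -1.262 dist 339
```

View pics/w3.png

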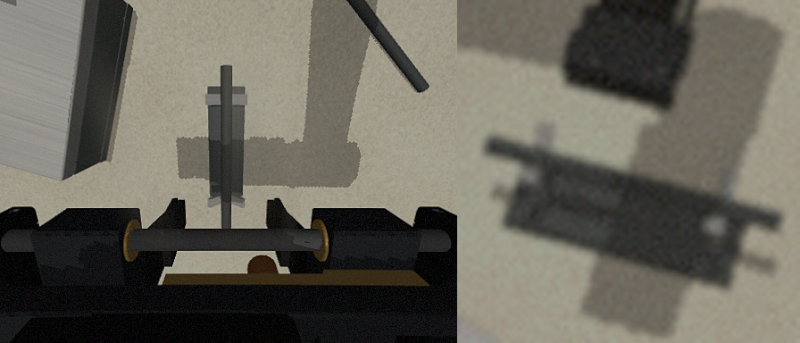

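The pipe lies in both Vs: in the left view it sits between the tips at (226,98) and on to the far V at (226,200), roughly centred and released. Next is the handle.

Call:
move_arm:
  motion:
    - [[24, -33, 0], -0.12, 70]
    - [[48, -66, 0], -0.24, 70]
    - [[72, -99, 0], -0.36, 70]
    - [[96, -132, 0], -0.48, 70]
    - [[120, -165, 0], -0.6, 70]
    - [[144, -198, 0], -0.72, 70]
    - [[168, -231, 0], -0.84, 70]
    - [[190, -262, 0], -0.96, 70]

```text
t: 10.07
eef_pos: [478.0, -287.1, 249.0]
tool_rot: [3.138, -0.0, -1.91]
contact_force: [-0.0, -0.4, -0.1]
grip_width: 69.8
finger_force: 0.0
```

```bash
python3 - <<'E'
from h import *
go([472,-313,230],-90.4)
E
```

```text
t 10.07 pos [ 478.  -287.1  249. ] rpy [ 3.138 -0.    -1.91 ] F [-0.  -0.4 -0.1] g 69.8 -> shift [26.4 -3.  19. ] turn -0.333 dist 33
```

Call:
move_arm:
  motion:
    - [[13, -2, 0], -0.1, 70]
    - [[26, -3, 10], -0.2, 70]
    - [[26, -3, 19], -0.3, 70]
    - [[26, -3, 19], -0.333, 70]
    - [[26, -3, 19], -0.333, 70]
    - [[26, -3, 19], -0.333, 70]

```text
t: 10.57
eef_pos: [473.3, -311.3, 230.4]
tool_rot: [3.139, 0.001, -1.584]
contact_force: [0.1, 0.2, -0.6]
grip_width: 70.0
finger_force: 0.0
```

```bash
python3 - <<'E'
from h import *
import pickle
go([472,-313,152],-90.4)
f=grab_frame("wrist"); save(f,"w4.png"); pickle.dump(f,open("w4.pkl","wb")); print(proj(f,[472,-313,171]))
E
```

```text
t 10.57 pos [ 473.3 -311.3  230.4] rpy [ 3.139e+00  1.000e-03 -1.584e+00] F [ 0.1  0.2 -0.6] g 70.0 -> shift [ 1.8  1.  78.4] turn -0.006 dist 78
[254.40146849 207.03284348]
```

View pics/w4.png

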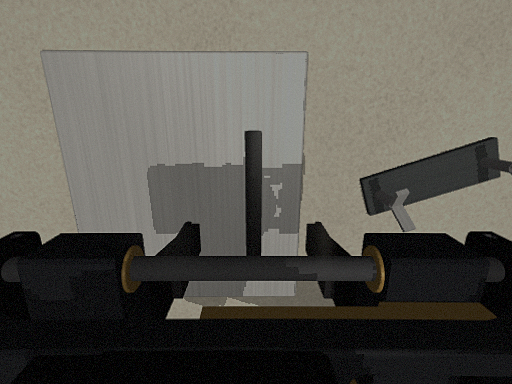

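The handle bar runs from (254,131) downward at about u=254, centred between the fingers. I'll check its far end against the expected y of −313 − 63.

```bash
python3 - <<'E'
from h import *
import pickle
f=pickle.load(open("w4.pkl","rb"))
print(at_z(f,254,132,174),at_z(f,254.5,240,174),at_z(f,42,51,125),at_z(f,307,52,125),at_z(f,297,296,125))
E
```

```text
[ 471.60056063 -377.18050711  174.        ] [ 472.28770863 -282.8323299   174.        ] [ 658.11042389 -445.87779942  125.        ] [ 423.0377062  -443.08505569  125.        ] [ 423.27396486 -185.8578169   125.        ]
```

Call:
move_arm:
  motion:
    - [[2, 1, 25], 0, 70]
    - [[2, 1, 50], 0, 60]
    - [[2, 1, 66], 0, 50]
    - [[2, 1, 74], 0, 45]
    - [[2, 1, 78], 0, 40]
    - [[2, 1, 78], 0, 30]
    - [[2, 1, 78], 0, 20]
    - [[2, 1, 78], 0, 20]
  grip_force: 25

```text
t: 11.28
eef_pos: [473.7, -313.6, 155.2]
tool_rot: [-3.139, -0.001, -1.583]
contact_force: [-0.1, 0.8, 0.5]
grip_width: 31.2
finger_force: 0.0
```

Call:
move_arm:
  motion:
    - [[0, 0, 0], 0, 10]
    - [[0, 0, 0], 0, 6]
    - [[0, 0, 0], 0, 6]
    - [[0, 0, 0], 0, 6]
    - [[0, 0, 0], 0, 6]
    - [[0, 0, 0], 0, 6]

```text
t: 11.78
eef_pos: [472.7, -313.5, 154.6]
tool_rot: [-3.142, -0.0, -1.583]
contact_force: [-2.2, 1.0, 4.3]
grip_width: 13.2
finger_force: 25.0
```

```bash
python3 - <<'E'
from h import *
go([472,-314,152],-90.4)
for a in range(5,50,5):
    t=np.radians(a)+np.arctan2(71,190); R=np.hypot(71,190); print(a, round(190-R*np.cos(t),1), round(R*np.sin(t)-71,1))
E
```

```text
t 11.78 pos [ 472.7 -313.5  154.6] rpy [-3.142 -0.    -1.583] F [-2.2  1.   4.3] g 13.2 -> shift [0.5 0.7 2.6] turn -0.005 dist 3
5 6.9 16.3
10 15.2 31.9
15 24.9 46.8
20 35.7 60.7
25 47.8 73.6
30 61.0 85.5
35 75.1 96.1
40 90.1 105.5
45 105.9 113.6
```

Call:
move_arm:
  motion:
    - [[0, -3.3, -8.2], 0, 6]
    - [[0, -6.9, -16.3], 0, 6]
    - [[0, -10.9, -24.2], 0, 6]
    - [[0, -15.2, -31.9], 0, 6]
    - [[0, -19.9, -39.4], 0, 6]
    - [[0, -24.9, -46.8], 0, 6]
    - [[0, -30.2, -53.9], 0, 6]
    - [[0, -35.7, -60.7], 0, 6]
  grip_force: 30

```text
t: 12.45
eef_pos: [506.7, -313.8, 215.4]
tool_rot: [3.136, 0.001, -1.583]
contact_force: [-7.2, -2.4, -1.1]
grip_width: 12.9
finger_force: 30.0
```

Call:
move_arm:
  motion:
    - [[0, 0, 0], 0, 6]
    - [[0, 0, 0], 0, 6]

```text
t: 12.62
eef_pos: [507.1, -313.8, 215.8]
tool_rot: [3.138, 0.0, -1.583]
contact_force: [-6.5, -1.1, 0.6]
grip_width: 13.2
finger_force: 30.0
```

Call:
move_arm:
  motion:
    - [[0, -6.0, -6.6], 0, 6]
    - [[0, -12.1, -12.9], 0, 6]
    - [[0, -18.6, -19.0], 0, 6]
    - [[0, -25.3, -24.8], 0, 6]
    - [[0, -32.2, -30.3], 0, 6]
    - [[0, -39.4, -35.4], 0, 6]
    - [[0, -46.8, -40.3], 0, 6]
    - [[0, -54.4, -44.8], 0, 6]

```text
t: 13.28
eef_pos: [561.0, -314.6, 262.9]
tool_rot: [3.138, -0.001, -1.583]
contact_force: [-8.2, 1.1, 5.8]
grip_width: 13.4
finger_force: 30.0
```

Call:
move_arm:
  motion:
    - [[0, -4, -2.1], 0, 6]
    - [[0, -7.8, -4.2], 0, 6]
    - [[0, -11.8, -6.2], 0, 6]
    - [[0, -15.8, -8.1], 0, 6]
    - [[0, -15.8, -8.1], 0, 6]
    - [[0, -15.8, -8.1], 0, 6]
    - [[0, -15.8, -8.1], 0, 6]

```text
t: 13.87
eef_pos: [578.3, -314.8, 271.1]
tool_rot: [-3.141, -0.002, -1.582]
contact_force: [-5.3, 0.8, 6.3]
grip_width: 13.0
finger_force: 30.0
```

```bash
python3 - <<'E'
from h import *
go([578,-314,268],-90.4)
g=grab_frame("scene"); t=grab_frame("top")
# lid plane from depth: fit points on lid away from the gripper
for n,F,b in(("sc",g,(150,215,275,340)),("top",t,(300,130,395,225))):
    P=np.array([at_d(F,u,v) for v in range(b[1],b[3]) for u in range(b[0],b[2])])
    m=(abs(abs(P[:,1]+314)-105)<20)&(P[:,0]>480)&(P[:,0]<650)&(P[:,2]>135)&(P[:,2]<290)
    Q=P[m]
    for _ in range(4):
        A=np.c_[Q[:,:2],np.ones(len(Q))]; c=np.linalg.lstsq(A,Q[:,2],rcond=None)[0]; r=Q[:,2]-A@c; Q=Q[abs(r)<max(3,2*r.std())]
    print(n,len(Q),c,"angle",np.degrees(np.arctan(-c[0])),r.std())
a=t["img"]; cv2.imwrite("pics/w5.png",np.hstack([cv2.resize(g["img"][130:350,110:330],(400,400)),cv2.resize(a[80:240,210:410],(400,320)) .repeat(1,0) if 0 else cv2.resize(a[60:260,210:410],(400,400))])[...,::-1])
E
```

```text
t 13.87 pos [ 578.3 -314.8  271.1] rpy [-3.141e+00 -2.000e-03 -1.582e+00] F [-5.3  0.8  6.3] g 13.0 -> shift [-0.8  0.3  3.1] turn -0.005 dist 3
sc 1201 [-1.00190384e+00  1.04925108e-02  8.01875912e+02] angle 45.054489021850046 2.742482544070646
top 228 [-9.49884288e-01  1.44164853e-02  7.75370139e+02] angle 43.52771430728425 3.274242833464635
```

View pics/w5.png

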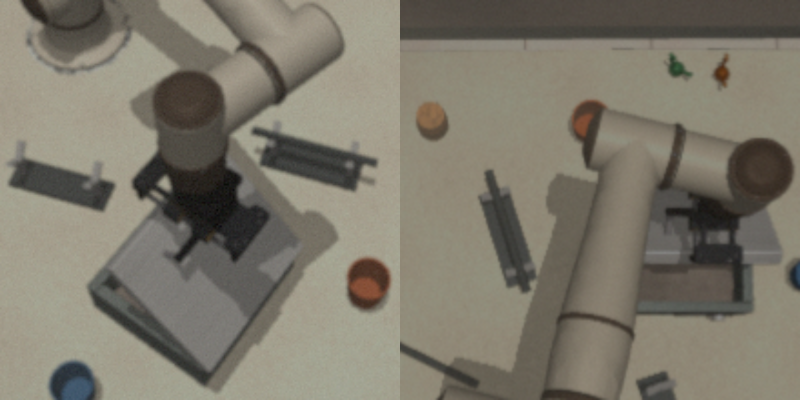

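The lid stands open at about 45° (plane fits give 45.1° and 43.5°), held by the gripper. The pipe lies in its rests, in the right half at (507,230), and the votive, jar and cup in view look unmoved. I'll hold still briefly, then hand in.

Call:
move_arm:
  motion:
    - [[0, 0, 0], 0, 6]
    - [[0, 0, 0], 0, 6]
    - [[0, 0, 0], 0, 6]
    - [[0, 0, 0], 0, 6]
    - [[0, 0, 0], 0, 6]
    - [[0, 0, 0], 0, 6]

```text
t: 14.47
eef_pos: [578.2, -314.8, 271.1]
tool_rot: [-3.141, -0.002, -1.582]
contact_force: [-5.4, 0.9, 4.3]
grip_width: 13.2
finger_force: 30.0
```

```bash
python3 -c "
from h import *
print(abs(status.read_state()['qvel']).max()); print(bot.sign_off())"
```

```text
0.002000382085233982
the job is handed in; nothing more can be done
None
```

The job is handed in at about 14.5 s: the blowpipe lies released and roughly centred in the left-hand V rests, and the lid is held still at about 45 degrees (camera fits gave 45.1 and 43.5).

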